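Wedge the anti-tip leg of a stock rack

ROBOT

A 6-joint arm with a two-finger parallel gripper is mounted at the origin on the work surface. World frame = base frame: x ahead of the robot, y to its left, z up, the work surface at z = 0. Lengths are in mm, angles in rad, forces in N, time in s.
With the tool pointing down it reaches from about 275 to 1000 mm from the base axis. Payload 8.4 kg.
Tool frame: the origin (TCP) lies midway between the tips of the shut fingers; the grasp point (between the pads) lies 19 mm behind it (r.hold_point_z is the distance from the TCP to the grasp point, in mm); z points along the fingers, y is the line along which they close (so a half turn about z gives the same grasp; the last joint's range is limited). The gripper opens to 85 mm and grips with 20 to 120 N. Pads are 22 mm wide; open, the fingers measure 114 mm over their backs; the gripper's body (76 mm by 85 mm) begins 54 mm behind the grasp point. The pads swing forward as they close: fully open they stand 13 mm farther back than shut.
Start: joints at [-1.305, 0.353, 1.633, -0, 1.155, -0.002], TCP at [165.38, -602.725, 231.281] pointing down, gripper open.
Joint ranges: [-2.63, 2.63], [-0.92, 2.1], [0.06, 2.66], [-1.3, 4.44], [0, 2.69], [-3.02, 3.02]. Speed limits (rad/s): [2.22, 2.22, 2.79, 3.14, 3.14, 3.14].

INTERFACE

Orientations are given as a rotation vector (axis times angle).
In Python, from workcell import r gives the robot as it stands.
- The arm moves only by the shell command python3 -m crank 'ROWS'. ROWS is JSON, a list of rows, each an object with "delta_rot": the turn, a rotation vector about the tool's x, y, z in degrees, a list of three; "linear": the shift along the tool's x, y, z in m, a list of three; "claw": the finger opening in m, from 0 to 0.0854. A call has 1 to 5 rows; each row shifts and turns the commanded pose from where the row before left it, along the tool's axes as they then stand; what a row does not reach is not made up. A row lasts 1/12 s, in which the tool goes at most 41.7 mm and 7.16 degrees, less where a joint would pass 70% of its speed; a pose out of reach is approached as far as the arm can. A call with a gripper value outside its range is refused whole. The fingers move at their own pace and stop on an object; the grip force is fixed at half the most. Time passes only in rows, so rows that do not move let the fingers close. It gives the time, the measured TCP pose, the force, the opening and the grip force at its end, in the units of the state.
- r.state(): the state, without advancing time (a new reading comes with each control period).
- r.capture(name): name is "side" or "top"; returns the picture (384x512x3 uint8, red, green, blue); there is no depth.
- r.camera_model(name): a dict with "mtx" (3x3 intrinsics, pixels), "distortion" ([k1, k2, p1, p2, k3] as OpenCV has them; the pictures are not rectified), "T" (4x4, takes a point from camera to world coordinates). Camera axes: x right, y down, z forward; pixel columns grow to the right and rows downward; lengths in mm; the calibration is good to about 2 mm. A picture is of the moment at which its call begins. camera_model takes no time and is no camera call.
- r.close_job(): hands the job in; it is judged then, once.
The state is a dict: "time": time; "joint_positions": joint angles; "qd": joint speeds; "effort": joint torques, N m; "position": TCP position; "ee_rot": TCP orientation; "wrist_force": force on the tool from outside, world axes, zero at the start; "torque": the same for the moment, N m; "width": finger opening in mm; "finger_force": force on a finger pad.
Only numpy, scipy, OpenCV 4.12 (cv2) and the standard library are available. Lean on these libraries where they do the work, as an engineer would, in place of code of your own. Each camera call takes 0.05 s, during which the arm holds its last target. There are 200 camera calls.

TASK

The rubber foot of the rack's yellow anti-tip leg hangs clear of the counter. Take the orange wedge by its block, slide it toe first and flat on the counter squarely under the middle of the foot, and push until it is jammed firmly, carrying about 9 N, but never force it so hard that the leg is overstrained. Let go so that the wedge stays jammed by itself; do not lean on the rack, and leave the other things on the counter where they are.

Things in the scene. Friction and masses are not known exactly. Their poses are not given: they have to be found in the camera images.
- wedge: orange plastic wedge, about 150 to 250 g, loose, flat on the counter. 36 mm wide, 160 mm long: at the rear an upright grip block (50 long, 36 wide, 45 mm tall, black ribs on its sides; grip it across the 36 mm), then a slope 110 mm long along +x, its top falling straight from 22 mm high to 4 mm at the toe. Origin: underside, below the middle of the block; z up
- wedge_toe (a point): middle of the wedge's toe edge, on the underside, 135 mm along the wedge's +x from its origin; axes as the wedge's. The toe goes in first, the block's rear face (25 mm behind the origin) is the far end
- rack: grey steel rack full of stock, 220 deep, 320 wide, 240 mm high; heavy, it does not move. Origin: at counter height in the middle of the front face; +x points level from the front face into the rack, the way the wedge is pushed; z up. A yellow beam, 24 mm wide, top 60 mm high, sticks out 84 mm from the front face; the anti-tip leg and its foot hang under its end
- foot (a point): point on the counter straight below the middle of the foot, 70 mm in front of the rack's face; axes as the rack's. The foot is a round black rubber bar, 14 mm thick, 54 mm long along the rack's y. Its underside hangs 6 to 17 mm above the counter, different each time and not measured. Behind it there is free space 50 mm high under the rack
- cushion_top (a point): point on the rack, on top of the yellow beam 60 mm above the foot point. The foot is sprung: it gives 1 mm per 8 N of upward load, up to 14 mm. The push along the rack's +x is about 1.1 to 1.6 times that load, as friction varies. A wedge jammed with about 9 N load (1 mm) is right and stays when let go; under 3.5 N is loose, over 18 N too much, over 24 N at any moment is damage
- carton: bystander: brown cardboard carton, 130 x 100 x 80 mm; origin on its underside
- bin: bystander: black open plastic picking bin, 140 x 110 x 60 mm; origin on its underside
- tape: bystander: ring-shaped roll of clear tape, 90 mm across, 45 mm high; origin on its underside
- mallet: bystander: hammer lying on the counter
- driver: bystander: screwdriver lying on the counter
- tin: bystander: upright tin, 66 mm across, 90 mm high; origin on its underside
- relay_box: bystander: small white carton, 70 x 60 x 50 mm; origin on its underside
There are look-alikes about, which are no part of the job. Of the things like the wedge, leave any that is red; of the rest the smaller one is meant.

How it is judged:
By the outcome, as a careful person would: the job done as asked, in the order asked, and still so for the second after the job is handed in, with the robot touching nothing.
It also fails if it takes over 64 s, if anything falls off the work surface, if the arm or the gripper's body presses on something with over 40 N, if the wrist force passes 120 N, or if a joint passes its speed limit or range.

## Working session

There is one attempt and no reset: what is moved stays moved. The work goes in short steps, Python scripts to look and compute and a shell command to move; the robot and the scene stay as the last step left them, time stands still between calls to the robot, and variables do not carry over. Pictures are saved under pics/ and viewed, at most 10 in all, crops included, and the job is handed in when it is done.

```bash
mkdir -p pics; ls
python3 - <<'E'
from workcell import r
import cv2
for n in("side","top"):
    im=r.capture(n); cv2.imwrite(f"pics/{n}0.png",im[:,:,::-1]); m=r.camera_model(n); print(n,m)
print(r.state(), r.hold_point_z)
E
```

```text
pics
side {'mtx': array([[452.77315703,   0.        , 258.34173618],
       [  0.        , 452.77315703, 193.5235004 ],
       [  0.        ,   0.        ,   1.        ]]), 'distortion': array([-0.09892658,  0.        ,  0.        ,  0.        ,  0.        ]), 'T': array([[-8.37575169e-01, -4.14762893e-01,  3.55583434e-01,
         6.36805916e+01],
       [-5.46308972e-01,  6.40376296e-01, -5.39874714e-01,
         7.75560347e+02],
       [-3.78720409e-03, -6.46444075e-01, -7.62951974e-01,
         1.02129948e+03],
       [ 0.00000000e+00,  0.00000000e+00,  0.00000000e+00,
         1.00000000e+00]])}
top {'mtx': array([[469.63184534,   0.        , 252.20499268],
       [  0.        , 469.63184534, 191.09219936],
       [  0.        ,   0.        ,   1.        ]]), 'distortion': array([0.05963024, 0.        , 0.        , 0.        , 0.        ]), 'T': array([[-1.18739851e-02, -9.98326454e-01,  5.65976982e-02,
         4.42727889e+02],
       [-9.99928733e-01,  1.17847477e-02, -1.91021111e-03,
         9.24958481e+01],
       [ 1.24002469e-03, -5.66163465e-02, -9.98395238e-01,
         1.52138791e+03],
       [ 0.00000000e+00,  0.00000000e+00,  0.00000000e+00,
         1.00000000e+00]])}
{'time': 0.1, 'joint_positions': array([-1.30541116e+00,  3.53590296e-01,  1.63405372e+00, -7.42536298e-07,
        1.15525647e+00, -2.39710824e-03]), 'qd': array([ 0.00107015, -0.00192203, -0.00250689, -0.00013182,  0.00081807,
       -0.00108196]), 'effort': array([ 9.45967840e-04, -6.06356406e+01, -3.42820680e+01,  6.45025307e-05,
        4.06809209e-03,  1.14256713e-05]), 'position': array([ 165.2559651 , -602.29624808,  230.63224285]), 'ee_rot': array([-3.11219037e+00, -4.19203172e-01,  2.70299550e-04]), 'wrist_force': array([ 0.22355796, -0.74167229,  0.67302406]), 'torque': array([-0.03526526, -0.0747241 ,  0.01960278]), 'finger_force': 0.0, 'width': 85.25413522719988} 18.700000000000003
```

View pics/side0.png

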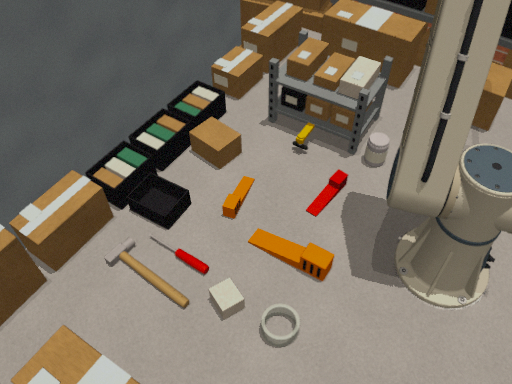

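View pics/top0.png

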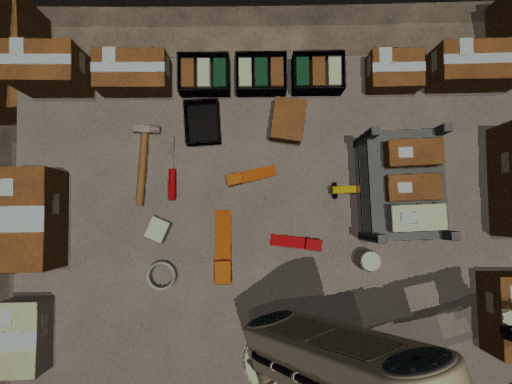

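The top view shows the smaller orange wedge at about (250,176), with its block to the left at (235,178) and its toe to the right. The foot and yellow beam are at about (335,190) to (358,189). The side view shows the same wedge at (238,197) and the beam at (304,135).

```bash
cat > h.py <<'E'
import cv2, numpy as np
from workcell import r
def ray(n,px):
    m=r.camera_model(n); u=cv2.undistortPoints(np.array(px,float).reshape(-1,1,2),m["mtx"],m["distortion"]).reshape(-1,2)
    d=np.c_[u,np.ones(len(u))]@m["T"][:3,:3].T; return m["T"][:3,3],d
def plane(n,px,z):
    c,d=ray(n,px); return (c+d*((z-c[2])/d[:,2])[:,None])[:,:2]
def proj(n,P):
    m=r.camera_model(n); T=np.linalg.inv(m["T"]); rv,_=cv2.Rodrigues(T[:3,:3])
    return cv2.projectPoints(np.array(P,float).reshape(-1,1,3),rv,T[:3,3],m["mtx"],m["distortion"])[0].reshape(-1,2)
def tri(pa,pb):
    (c1,d1),(c2,d2)=ray("top",[pa]),ray("side",[pb]); d1,d2=d1[0],d2[0]
    t=np.linalg.lstsq(np.c_[d1,-d2],c2-c1,rcond=None)[0]; return (c1+t[0]*d1+c2+t[1]*d2)/2
def mask(im,lo,hi,box):
    h=cv2.inRange(cv2.cvtColor(im,cv2.COLOR_RGB2HSV),lo,hi); m=np.zeros_like(h); x0,y0,x1,y1=box
    m[y0:y1,x0:x1]=h[y0:y1,x0:x1]; return m
E
python3 - <<'E'
from h import *
t=cv2.imread("pics/top0.png"); s=cv2.imread("pics/side0.png")
up=lambda i,x,y,w,h,k:cv2.resize(i[y:y+h,x:x+w],None,fx=k,fy=k,interpolation=cv2.INTER_CUBIC)
a=np.vstack([up(t,220,155,66,40,6),up(t,320,120,66,55,6)[:0],up(t,322,165,66,50,6)])
b=np.vstack([up(s,215,170,50,54,5),up(s,284,112,50,54,5)])[:540]
cv2.imwrite("pics/z.png",np.hstack([a,b]))
for n,im,bx in(("top",t,(220,160,285,192)),("side",s,(215,170,262,222))):
    m=mask(im[:,:,::-1].copy(),(5,150,60),(20,255,255),bx); c=max(cv2.findContours(m,0,2)[0],key=cv2.contourArea)
    R=cv2.minAreaRect(c); print(n,R,plane(n,cv2.boxPoints(R),10).round(1).tolist())
for n,im,bx in(("top",t,(322,175,370,205)),("side",s,(284,115,325,155))):
    m=mask(im[:,:,::-1].copy(),(22,150,60),(34,255,255),bx); c=max(cv2.findContours(m,0,2)[0],key=cv2.contourArea)
    R=cv2.minAreaRect(c); print(n,R,cv2.boxPoints(R).round(1).tolist(),plane(n,cv2.boxPoints(R),60).round(1).tolist())
E
```

```text
top ((250.39022827148438, 174.98782348632812), (11.45425796508789, 49.3790283203125), 77.90524291992188) [[582.9, 176.6], [614.6, 20.3], [578.2, 13.0], [546.6, 169.2]]
side ((236.3004608154297, 195.58486938476562), (16.254850387573242, 46.8004264831543), 28.300756454467773) [[592.6, 180.5], [630.5, 14.9], [576.3, 17.6], [542.9, 180.6]]
top ((343.5276184082031, 189.02484130859375), (7.253118991851807, 23.336122512817383), 86.98721313476562) [[331.70001220703125, 186.0], [355.0, 184.8000030517578], [355.3999938964844, 192.0], [332.1000061035156, 193.3000030517578]] [[538.5, -158.0], [541.4, -230.3], [518.9, -230.9], [515.9, -158.7]]
side ((304.05999755859375, 132.42002868652344), (8.20000171661377, 21.800004959106445), 36.86989212036133) [[294.20001220703125, 138.6999969482422], [307.29998779296875, 121.19999694824219], [313.8999938964844, 126.19999694824219], [300.79998779296875, 143.60000610351562]] [[540.1, -152.4], [546.1, -247.0], [516.9, -237.5], [512.0, -144.2]]
```

View pics/z.png

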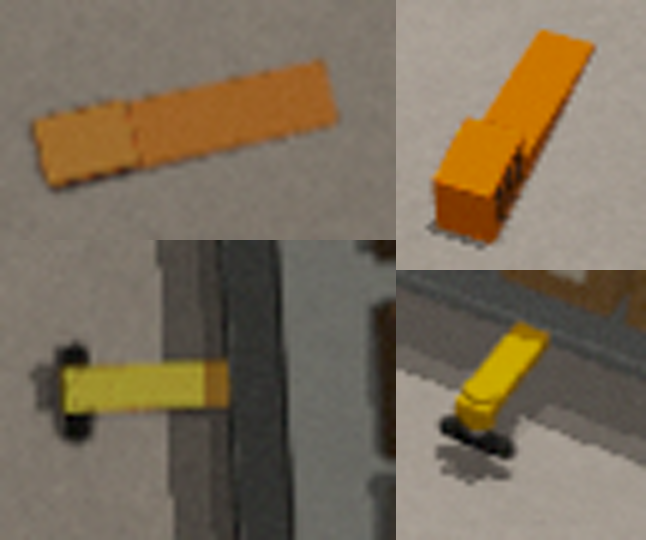

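The crops are clear. The top-view wedge's block-top and toe corners are sharp. The foot bar runs from about (334,182) to (334,198), and the beam tip is at about (332.5,190).

Run:
```python
from h import *
f=lambda pts,x0,y0,dy=0,k=6:[(x0+x/k-.42,y0+(y-dy)/k-.42) for x,y in pts]
b=plane("top",f([(35,121),(126,101),(138,166),(50,187)],220,155),45)
t=plane("top",f([(323,60),(340,123)],220,155),4)
print("block",b.round(1).tolist(),b.mean(0),"toe",t.round(1).tolist(),t.mean(0))
d=t.mean(0)-b.mean(0); print("len",np.hypot(*d),"ang",np.degrees(np.arctan2(d[1],d[0])))
for k in(0,1):pass
ft=plane("top",f([(74,342),(75,440)],322,165,240),20)
bt=plane("top",f([(64,369),(64,413)],322,165,240),60); bb=plane("top",f([(205,362),(205,407)],322,165,240),60)
print("foot",ft,ft.mean(0)); print("beam tip",bt.mean(0),"base",bb.mean(0)); 
e=bb.mean(0)-bt.mean(0); print("beam ang",np.degrees(np.arctan2(e[1],e[0])))
e=ft[1]-ft[0]; print("foot-perp ang",np.degrees(np.arctan2(e[1],e[0]))+90)
# rack front edge, top crop: beam points tri with side
print("tip tri",tri(f([(64,391)],322,165,240)[0],(284+ (475-396)/5-.4,112+(400-270)/5-.4)))
# front post/edge line in full image for yaw
im=cv2.cvtColor(cv2.imread("pics/top0.png"),cv2.COLOR_BGR2GRAY)
L=cv2.createLineSegmentDetector().detect(im[120:250,345:470])[0][:,0]+[345,120,345,120]
for l in L:
    if np.hypot(l[2]-l[0],l[3]-l[1])>35:
        p=plane("top",l.reshape(2,2),240); q=p[1]-p[0]; print(l.round(),np.degrees(np.arctan2(q[1],q[0])).round(1))
```

```text
block [[579.1, 173.6], [589.1, 125.6], [554.7, 119.7], [544.2, 166.0]] [566.74929832 146.20672706] toe [[614.1, 19.7], [579.8, 11.0]] [596.96793371  15.3876205 ]
len 134.26393621146627 ang -76.99307069130741
foot [[ 555.24439023 -172.23804137]
 [ 502.93000842 -171.63596844]] [ 529.08719932 -171.9370049 ]
beam tip [ 526.83082515 -159.4669947 ] base [ 529.34112944 -232.33706878]
beam ang -88.02699547989884
foot-perp ang 269.3406265427779
tip tri [ 526.08860182 -158.46112063   66.8963848 ]
[394. 231. 458. 229.] -88.7
[446. 203. 393. 205.] 91.9
[367. 139. 372. 231.] -178.1
[441. 166. 386. 169.] 91.6
[392. 165. 441. 163.] -87.9
[349. 183. 347. 144.] 1.8
[443. 137. 447. 201.] -178.9
```

```bash
R='' ; python3 -m crank '[{"linear":[0,0,-0.035],"delta_rot":[0,0,0],"claw":0.0854},{"linear":[0,0,-0.035],"delta_rot":[0,0,0],"claw":0.0854},{"linear":[0,0,-0.035],"delta_rot":[0,0,0],"claw":0.0854},{"linear":[0,0,-0.035],"delta_rot":[0,0,0],"claw":0.0854},{"linear":[0,0,-0.035],"delta_rot":[0,0,0],"claw":0.0854}]'
python3 -m crank '[{"linear":[0.04,-0.003,0],"delta_rot":[0,0,-3.7],"claw":0.0854},{"linear":[0.04,-0.003,0],"delta_rot":[0,0,-3.7],"claw":0.0854},{"linear":[0.04,-0.003,0],"delta_rot":[0,0,-3.7],"claw":0.0854},{"linear":[0.04,-0.003,0],"delta_rot":[0,0,-3.7],"claw":0.0854},{"linear":[0.04,-0.003,0],"delta_rot":[0,0,-3.7],"claw":0.0854}]'
```

```text
time: 0.52
position: [165.2, -602.3, 407.7]
ee_rot: [-3.113, -0.419, 0.0]
wrist_force: [-0.1, -0.9, 0.2]
width: 85.2
finger_force: 0.0
time: 0.93
position: [344.7, -511.0, 405.8]
ee_rot: [-3.004, -0.918, 0.0]
wrist_force: [0.3, -0.1, -0.6]
width: 85.2
finger_force: 0.0
```

```bash
python3 -m crank '[{"linear":[0.04,-0.003,0],"delta_rot":[0,0,-3.7],"claw":0.0854},{"linear":[0.04,-0.003,0],"delta_rot":[0,0,-3.7],"claw":0.0854},{"linear":[0.04,-0.003,0],"delta_rot":[0,0,-3.7],"claw":0.0854},{"linear":[0.04,-0.003,0],"delta_rot":[0,0,-3.7],"claw":0.0854},{"linear":[0.04,-0.003,0],"delta_rot":[0,0,-3.7],"claw":0.0854}]' >/dev/null
python3 -m crank '[{"linear":[0.04,-0.003,0],"delta_rot":[0,0,-3.7],"claw":0.0854},{"linear":[0.04,-0.003,0],"delta_rot":[0,0,-3.7],"claw":0.0854},{"linear":[0.04,-0.003,0],"delta_rot":[0,0,-3.7],"claw":0.0854},{"linear":[0.04,-0.003,0],"delta_rot":[0,0,-3.7],"claw":0.0854},{"linear":[0.04,-0.003,0],"delta_rot":[0,0,-3.7],"claw":0.0854}]' >/dev/null
python3 -m crank '[{"linear":[0.04,-0.003,0],"delta_rot":[0,0,-3.7],"claw":0.0854},{"linear":[0.04,-0.003,0],"delta_rot":[0,0,-3.7],"claw":0.0854},{"linear":[0.04,-0.003,0],"delta_rot":[0,0,-3.7],"claw":0.0854},{"linear":[0.04,-0.003,0],"delta_rot":[0,0,-3.7],"claw":0.0854},{"linear":[0.04,-0.003,0],"delta_rot":[0,0,-3.7],"claw":0.0854}]'
cat >> h.py <<'E'
from scipy.spatial.transform import Rotation as Ro
def go(x,y,z,yaw):
    """remaining shift in tool axes (m) and turn (deg) to TCP x,y,z, pointing down with tool x at yaw (deg)"""
    s=r.state(); R=Ro.from_rotvec(s["ee_rot"]); G=Ro.from_euler("ZX",[yaw,180],degrees=True)
    print("lin",(R.inv().apply(np.array([x,y,z])-s["position"])/1000).round(4),"rot",(R.inv()*G).as_rotvec(degrees=True).round(2),"F",s["wrist_force"].round(1),"t",round(s["time"],2))
E
python3 -c "
from h import *
go(566.7,146.2,120,103)"
```

```text
time: 2.18
position: [596.6, 10.2, 405.8]
ee_rot: [-2.23, -2.212, 0.001]
wrist_force: [0.1, -0.1, 0.2]
width: 85.5
finger_force: 0.0
lin [ 0.1358 -0.0308  0.2858] rot [ -0.04  -0.   -13.47] F [ 0.1 -0.1  0.2] t 2.18
```

```bash
python3 -m crank '[{"linear":[0.027,-0.006,0.03],"delta_rot":[0,0,0],"claw":0.0854},{"linear":[0.027,-0.006,0.03],"delta_rot":[0,0,0],"claw":0.0854},{"linear":[0.027,-0.006,0.03],"delta_rot":[0,0,0],"claw":0.0854},{"linear":[0.027,-0.006,0.03],"delta_rot":[0,0,0],"claw":0.0854},{"linear":[0.0278,-0.0068,0.03],"delta_rot":[0,0,-6.7],"claw":0.0854}]' >/dev/null
python3 -m crank '[{"linear":[0,0,0.03],"delta_rot":[0,0,-6.7],"claw":0.0854},{"linear":[0,0,0.03],"delta_rot":[0,0,0],"claw":0.0854},{"linear":[0,0,0.03],"delta_rot":[0,0,0],"claw":0.0854},{"linear":[0,0,0.03],"delta_rot":[0,0,0],"claw":0.0854},{"linear":[0,0,0],"delta_rot":[0,0,0],"claw":0.0854}]'
python3 - <<'E'
from h import *
go(566.7,146.2,6,103)
a=r.capture("top");b=r.capture("side")
up=lambda i,x,y,w,h,k:cv2.resize(i[y:y+h,x:x+w],None,fx=k,fy=k)[:,:,::-1]
cv2.imwrite("pics/n1.png",np.hstack([up(a,190,140,100,80,4),up(b,180,140,95,80,4)]))
E
```

```text
time: 3.02
position: [563.4, 143.5, 130.6]
ee_rot: [-1.957, -2.45, 0.012]
wrist_force: [-1.1, -0.8, -0.4]
width: 85.1
finger_force: 0.0
lin [0.0019 0.005  0.1246] rot [-0.54  0.01 -0.24] F [-1.1 -0.8 -0.4] t 3.02
```

View pics/n1.png

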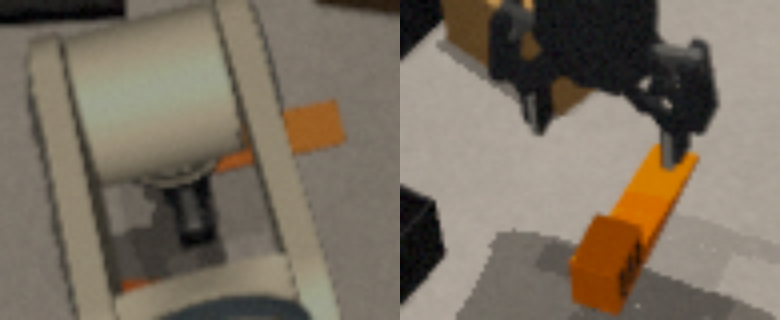

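The picture shows the open fingers straddling the wedge's block from above (side view block at about (327,206)). I'll correct the small offset and go down.

```bash
python3 -m crank '[{"linear":[0.002,0.005,0.03],"delta_rot":[-0.5,0,-0.2],"claw":0.0854},{"linear":[0,0,0.03],"delta_rot":[0,0,0],"claw":0.0854},{"linear":[0,0,0.02],"delta_rot":[0,0,0],"claw":0.0854},{"linear":[0,0,0],"delta_rot":[0,0,0],"claw":0.0854},{"linear":[0,0,0],"delta_rot":[0,0,0],"claw":0.0854}]'
python3 -c "
from h import *
go(566.7,146.2,8,103)"
```

```text
time: 3.53
position: [573.0, 147.6, 57.6]
ee_rot: [1.953, 2.453, 0.012]
wrist_force: [-0.4, -0.0, 0.7]
width: 85.6
finger_force: 0.0
lin [ 0.0001 -0.0069  0.0496] rot [ 0.54 -0.   -0.07] F [-0.4 -0.   0.7] t 3.53
```

```bash
python3 -m crank '[{"linear":[0,-0.006,0.01],"delta_rot":[0.5,0,0],"claw":0.0854},{"linear":[0,0,0.02],"delta_rot":[0,0,0],"claw":0.0854},{"linear":[0,0,0.015],"delta_rot":[0,0,0],"claw":0.0854},{"linear":[0,0,0],"delta_rot":[0,0,0],"claw":0.0854},{"linear":[0,0,0],"delta_rot":[0,0,0],"claw":0.0854}]'
python3 -c "
from h import *
go(566.7,146.2,8,103)"
```

```text
time: 3.95
position: [566.8, 146.2, 12.1]
ee_rot: [1.957, 2.457, 0.0]
wrist_force: [0.4, 0.2, 0.3]
width: 85.4
finger_force: 0.0
lin [ 0.     -0.0001  0.0041] rot [ 0.02  0.   -0.06] F [0.4 0.2 0.3] t 3.95
```

```bash
python3 -m crank '[{"linear":[0,0,0.004],"delta_rot":[0,0,0],"claw":0.0854},{"linear":[0,0,0],"delta_rot":[0,0,0],"claw":0.03},{"linear":[0,0,0],"delta_rot":[0,0,0],"claw":0.03},{"linear":[0,0,0],"delta_rot":[0,0,0],"claw":0.03},{"linear":[0,0,0],"delta_rot":[0,0,0],"claw":0.03}]'
python3 -m crank '[{"linear":[0,0,0],"delta_rot":[0,0,0],"claw":0.03},{"linear":[0,0,0],"delta_rot":[0,0,0],"claw":0.03},{"linear":[0,0,0],"delta_rot":[0,0,0],"claw":0.03},{"linear":[0,0,0],"delta_rot":[0,0,0],"claw":0.03},{"linear":[0,0,0],"delta_rot":[0,0,0],"claw":0.03}]'
python3 -c "
from h import *
go(566.7,146.2,8,103)"
```

```text
time: 4.37
position: [566.9, 146.2, 7.8]
ee_rot: [1.957, 2.457, 0.001]
wrist_force: [3.2, 1.1, 2.9]
width: 38.8
finger_force: 1.8
time: 4.78
position: [567.2, 146.3, 8.0]
ee_rot: [1.956, 2.457, 0.002]
wrist_force: [0.2, 0.4, 6.0]
width: 35.2
finger_force: 60.6
lin [-0.     -0.0005 -0.    ] rot [ 0.08 -0.   -0.06] F [0.2 0.4 6. ] t 4.78
```

```bash
python3 -m crank '[{"linear":[-0.014,-0.0078,0],"delta_rot":[0,0,0],"claw":0.03},{"linear":[-0.02,-0.011,0],"delta_rot":[0,0,0],"claw":0.03},{"linear":[-0.02,-0.011,0],"delta_rot":[0,0,0],"claw":0.03},{"linear":[-0.02,-0.011,0],"delta_rot":[0,0,0],"claw":0.03},{"linear":[-0.02,-0.011,0],"delta_rot":[0,0,0],"claw":0.03}]' 
python3 -m crank '[{"linear":[-0.02,-0.011,0],"delta_rot":[0,0,0],"claw":0.03},{"linear":[-0.02,-0.011,0],"delta_rot":[0,0,2.8],"claw":0.03},{"linear":[-0.006,-0.004,0],"delta_rot":[0,0,4.2],"claw":0.03},{"linear":[0,0,0],"delta_rot":[0,0,4.2],"claw":0.03},{"linear":[0,0,0],"delta_rot":[0,0,0],"claw":0.03}]'
python3 -m crank '[{"linear":[0,0,0],"delta_rot":[0,0,0],"claw":0.03},{"linear":[0,0,0],"delta_rot":[0,0,0],"claw":0.03}]'
python3 - <<'E'
from h import *
go(522.8,-7.8,8,91.8)
t=r.capture("top");s=r.capture("side")
up=lambda i,x,y,w,h,k:cv2.resize(i[y:y+h,x:x+w],None,fx=k,fy=k,interpolation=cv2.INTER_CUBIC)[:,:,::-1]
cv2.imwrite("pics/n2.png",np.hstack([up(t,270,160,80,60,5),up(s,260,112,80,60,5)]))
E
```

```text
time: 5.2
position: [537.5, 42.2, 7.9]
ee_rot: [1.956, 2.457, 0.003]
wrist_force: [1.2, 4.9, 4.9]
width: 35.1
finger_force: 60.7
time: 5.62
position: [521.6, -9.2, 7.9]
ee_rot: [2.193, 2.248, 0.0]
wrist_force: [-0.6, -5.1, 8.7]
width: 35.4
finger_force: 60.9
time: 5.78
position: [521.8, -8.9, 7.9]
ee_rot: [2.187, 2.254, -0.0]
wrist_force: [-1.8, -6.2, 9.4]
width: 35.4
finger_force: 61.0
lin [ 0.0011  0.001  -0.0001] rot [ 0.04  0.06 -0.06] F [-1.8 -6.2  9.4] t 5.78
```

View pics/n2.png

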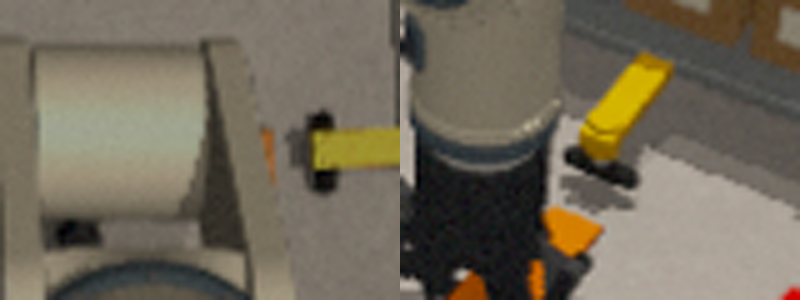

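The toe shows just left of the foot (top crop (274,156)). It is roughly in line with the foot bar (centre at about (321,152)), so I'll check the lateral offset.

Run:
```python
from h import *
f=lambda pts,x0,y0,k=5:[(x0+x/k-.4,y0+y/k-.4) for x,y in pts]
im=cv2.imread("pics/n2.png")[:,:400]; hsv=cv2.cvtColor(im,cv2.COLOR_BGR2HSV)
m=cv2.inRange(hsv,(5,170,100),(18,255,255)); m[:,:258]=0;m[:,290:]=0
ys,xs=np.where(m); print(xs.min(),xs.max()); 
for x in range(262,276,3): y=ys[xs==x]; print(x,y.min(),y.max())
k=(hsv[:,:,2]<45).astype(np.uint8); k[:,:300]=0;k[:,345:]=0; ys2,xs2=np.where(k)
print("foot",xs2.min(),xs2.max(),ys2.min(),ys2.max())
fc=((xs2.min()+xs2.max())/2,(ys2.min()+ys2.max())/2)
print("foot",plane("top",f([fc],270,160),20), "toe",plane("top",f([(274,(ys[xs==272].min()+ys[xs==272].max())/2)],270,160),4))
for q in([521.8,-8.9],):
    a=np.radians(-88.2); print("toe by kin",np.array(q)+135*np.array([np.cos(a),np.sin(a)]))
```

```text
264 270Traceback (most recent call last):
  File "<stdin>", line 6, in <module>
    return umr_minimum(a, axis, None, out, keepdims, initial, where)
ValueError: zero-size array to reduction operation minimum which has no identity
```

Run:
```python
from h import *
f=lambda pts,x0,y0,k=5:[(x0+x/k-.4,y0+y/k-.4) for x,y in pts]
im=cv2.imread("pics/n2.png")[:,:400]; hsv=cv2.cvtColor(im,cv2.COLOR_BGR2HSV)
m=cv2.inRange(hsv,(5,110,80),(18,255,255)); m[:,:258]=0;m[:,290:]=0;m[:110]=0;m[200:]=0
ys,xs=np.where(m); print(xs.min(),xs.max(),ys.min(),ys.max())
for x in range(xs.min(),xs.max()+1,2): y=ys[xs==x]; print(x,y.min(),y.max())
k=(hsv[:,:,2]<60).astype(np.uint8); k[:,:306]=0;k[:,340:]=0; ys2,xs2=np.where(k)
print("foot",xs2.min(),xs2.max(),ys2.min(),ys2.max())
fc=((xs2.min()+xs2.max())/2,(ys2.min()+ys2.max())/2)
b=cv2.inRange(hsv,(22,120,60),(34,255,255)); ys3,xs3=np.where(b)
for x in(325,350,380): y=ys3[xs3==x]; print("beam",x,y.min(),y.max(),plane("top",f([(x,(y.min()+y.max())/2)],270,160),60))
print("foot",plane("top",f([fc],270,160),20), "toe",plane("top",f([(xs.max(),(ys[xs==xs.max()-3].min()+ys[xs==xs.max()-3].max())/2)],270,160),4))
a=np.radians(-88.2); print("toe by kin",np.array([521.8,-8.9])+135*np.array([np.cos(a),np.sin(a)]))
```

```text
260 274 129 182
260 133 136
262 130 141
264 129 157
266 129 161
268 129 165
270 130 178
272 131 181
274 155 181
foot 306 337 112 192
beam 325 129 169 [[ 527.81990189 -166.79097525]]
beam 350 129 167 [[ 528.25913689 -182.30751674]]
beam 380 129 164 [[ 528.97291575 -200.9188183 ]]
foot [[ 528.25388048 -171.61578148]] toe [[ 527.26172111 -143.77215195]]
toe by kin [ 526.04045248 -143.83338565]
```

```bash
python3 -m crank '[{"linear":[-0.007,0.0005,-0.0003],"delta_rot":[0,0,0],"claw":0.03},{"linear":[-0.007,0,0],"delta_rot":[0,0,0],"claw":0.03},{"linear":[-0.007,0,0],"delta_rot":[0,0,0],"claw":0.03},{"linear":[-0.007,0,0],"delta_rot":[0,0,0],"claw":0.03},{"linear":[-0.005,0,0],"delta_rot":[0,0,0],"claw":0.03}]' 
python3 -m crank '[{"linear":[-0.001,0,0],"delta_rot":[0,0,0],"claw":0.03},{"linear":[-0.001,0,0],"delta_rot":[0,0,0],"claw":0.03}]'
python3 - <<'E'
from h import *
print(tri((334.0,189.9),(300.1,145.0)), tri((334,182.3),(294.6,141)),tri((334.1,198.6),(306,148)))
F=np.array([528.2,-172.3]);a=np.radians(-88.2);u=np.array([np.cos(a),np.sin(a)])
p=r.state()["position"][:2]; print("dist to foot",(F-p)@u,"lat",np.cross(u,F-p))
go(526.7-0,-40,8,91.8)
E
```

```text
time: 6.3
position: [523.4, -41.1, 7.9]
ee_rot: [2.188, 2.254, 0.001]
wrist_force: [-0.8, 5.4, 6.9]
width: 35.3
finger_force: 60.7
time: 6.47
position: [523.4, -43.0, 7.9]
ee_rot: [2.188, 2.254, 0.001]
wrist_force: [-0.7, 4.6, 6.3]
width: 35.5
finger_force: 60.7
[ 527.9031763  -171.45315567   24.08748282] [ 550.41062897 -171.68880868   29.8692064 ] [ 502.46167637 -169.62688753   25.6111693 ]
dist to foot 129.40315084756466 lat 0.7449733631106019
lin [ 0.0029  0.0034 -0.0001] rot [ 0.04 -0.03 -0.11] F [-0.7  4.6  6.3] t 6.47<stdin>:4: DeprecationWarning: Arrays of 2-dimensional vectors are deprecated. Use arrays of 3-dimensional vectors instead. (deprecated in NumPy 2.0)
```

```bash
for i in 1; do python3 -m crank '[{"linear":[-0.002,0.0005,-0.0003],"delta_rot":[0,0,0],"claw":0.03},{"linear":[-0.002,0,0],"delta_rot":[0,0,0],"claw":0.03},{"linear":[-0.002,0,0],"delta_rot":[0,0,0],"claw":0.03},{"linear":[-0.002,0,0],"delta_rot":[0,0,0],"claw":0.03},{"linear":[-0.002,0,0],"delta_rot":[0,0,0],"claw":0.03}]'; done | grep -E "pos|wrist"
python3 -m crank '[{"linear":[-0.002,0,0],"delta_rot":[0,0,0],"claw":0.03},{"linear":[-0.002,0,0],"delta_rot":[0,0,0],"claw":0.03},{"linear":[-0.002,0,0],"delta_rot":[0,0,0],"claw":0.03}]'| grep -E "pos|wrist"
```

```text
position: [524.0, -52.7, 7.9]
wrist_force: [0.3, 4.1, 5.5]
position: [524.3, -58.7, 8.0]
wrist_force: [-0.9, 3.8, 5.9]
```

```bash
python3 -m crank '[{"linear":[-0.002,0,0],"delta_rot":[0,0,0],"claw":0.03},{"linear":[-0.002,0,0],"delta_rot":[0,0,0],"claw":0.03},{"linear":[-0.002,0,0],"delta_rot":[0,0,0],"claw":0.03}]'| grep -E "pos|wrist"
python3 -m crank '[{"linear":[-0.001,0,0],"delta_rot":[0,0,0],"claw":0.03},{"linear":[-0.001,0,0],"delta_rot":[0,0,0],"claw":0.03},{"linear":[-0.001,0,0],"delta_rot":[0,0,0],"claw":0.03}]'| grep -E "pos|wrist"
```

```text
position: [524.4, -64.7, 7.9]
wrist_force: [0.0, 3.9, 5.8]
position: [524.5, -67.7, 8.0]
wrist_force: [-0.4, 4.0, 5.2]
```

```bash
python3 -m crank '[{"linear":[-0.001,0,0],"delta_rot":[0,0,0],"claw":0.03},{"linear":[-0.001,0,0],"delta_rot":[0,0,0],"claw":0.03},{"linear":[-0.001,0,0],"delta_rot":[0,0,0],"claw":0.03}]'| grep -E "pos|wrist"
```

```text
position: [524.6, -70.6, 7.9]
wrist_force: [0.5, 3.7, 5.4]
```

```bash
python3 -m crank '[{"linear":[-0.001,0,0],"delta_rot":[0,0,0],"claw":0.03},{"linear":[-0.001,0,0],"delta_rot":[0,0,0],"claw":0.03},{"linear":[-0.001,0,0],"delta_rot":[0,0,0],"claw":0.03}]'| grep -E "pos|wrist"
python3 -m crank '[{"linear":[-0.001,0,0],"delta_rot":[0,0,0],"claw":0.03},{"linear":[-0.001,0,0],"delta_rot":[0,0,0],"claw":0.03},{"linear":[-0.001,0,0],"delta_rot":[0,0,0],"claw":0.03}]'| grep -E "pos|wrist"
```

```text
position: [524.7, -73.6, 7.9]
wrist_force: [0.2, 3.5, 6.2]
position: [524.8, -76.6, 7.9]
wrist_force: [-0.2, 4.1, 5.6]
```

```bash
python3 -m crank '[{"linear":[-0.001,0,0],"delta_rot":[0,0,0],"claw":0.03},{"linear":[-0.001,0,0],"delta_rot":[0,0,0],"claw":0.03},{"linear":[-0.001,0,0],"delta_rot":[0,0,0],"claw":0.03}]'| grep -E "pos|wrist"
```

```text
position: [524.9, -79.6, 8.0]
wrist_force: [-0.4, 3.8, 6.1]
```

```bash
python3 -m crank '[{"linear":[-0.001,0,0],"delta_rot":[0,0,0],"claw":0.03},{"linear":[-0.001,0,0],"delta_rot":[0,0,0],"claw":0.03},{"linear":[-0.001,0,0],"delta_rot":[0,0,0],"claw":0.03}]'| grep -E "pos|wrist"
python3 -m crank '[{"linear":[-0.001,0,0],"delta_rot":[0,0,0],"claw":0.03},{"linear":[-0.001,0,0],"delta_rot":[0,0,0],"claw":0.03},{"linear":[-0.001,0,0],"delta_rot":[0,0,0],"claw":0.03}]'| grep -E "pos|wrist"
```

```text
position: [525.0, -82.6, 7.9]
wrist_force: [0.0, 3.4, 6.2]
position: [525.1, -85.6, 8.0]
wrist_force: [-0.5, 4.8, 5.6]
```

```bash
python3 -m crank '[{"linear":[-0.001,0,0],"delta_rot":[0,0,0],"claw":0.03},{"linear":[-0.001,0,0],"delta_rot":[0,0,0],"claw":0.03}]'| grep -E "pos|wrist"
```

```text
position: [525.1, -87.6, 7.9]
wrist_force: [-0.4, 3.9, 5.4]
```

```bash
python3 -m crank '[{"linear":[-0.001,0,0],"delta_rot":[0,0,0],"claw":0.03},{"linear":[-0.001,0,0],"delta_rot":[0,0,0],"claw":0.03},{"linear":[-0.001,0,0],"delta_rot":[0,0,0],"claw":0.03}]'| grep -E "pos|wrist"
python3 -m crank '[{"linear":[-0.001,0,0],"delta_rot":[0,0,0],"claw":0.03},{"linear":[-0.001,0,0],"delta_rot":[0,0,0],"claw":0.03}]'| grep -E "pos|wrist"
```

```text
position: [525.2, -90.6, 7.9]
wrist_force: [-0.1, 4.1, 5.1]
position: [525.2, -92.6, 7.9]
wrist_force: [0.8, 4.3, 5.5]
```

```bash
python3 -c "
from h import *
go(525.1,-87.6,8,91.8)
t=r.capture('top');s=r.capture('side')
up=lambda i,x,y,w,h,k:cv2.resize(i[y:y+h,x:x+w],None,fx=k,fy=k,interpolation=cv2.INTER_CUBIC)[:,:,::-1]
cv2.imwrite('pics/n3.png',np.hstack([up(t,300,160,60,60,6),up(s,270,112,60,60,6)]))
"
```

```text
lin [ 0.005   0.     -0.0001] rot [ 0.01 -0.01 -0.06] F [0.8 4.3 5.5] t 9.72
```

View pics/n3.png

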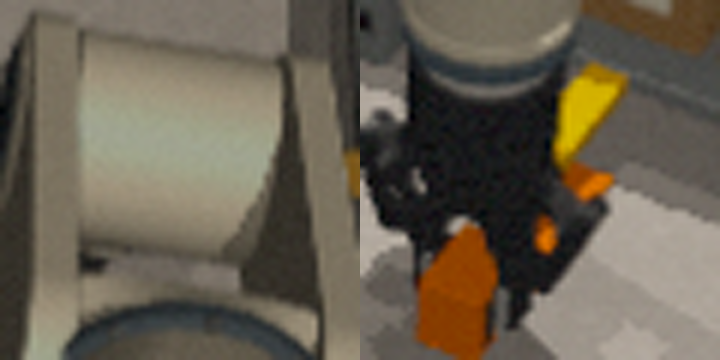

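The toe shows beyond the gripper at (598,185), passing under the beam, and the gripper hides the foot. There is no contact force yet, so I'll continue.

```bash
python3 -m crank '[{"linear":[-0.001,0,0],"delta_rot":[0,0,0],"claw":0.03},{"linear":[-0.001,0,0],"delta_rot":[0,0,0],"claw":0.03},{"linear":[-0.001,0,0],"delta_rot":[0,0,0],"claw":0.03}]'| grep -E "pos|wrist"
python3 -m crank '[{"linear":[-0.001,0,0],"delta_rot":[0,0,0],"claw":0.03},{"linear":[-0.001,0,0],"delta_rot":[0,0,0],"claw":0.03}]'| grep -E "pos|wrist"
```

```text
position: [525.3, -95.6, 7.9]
wrist_force: [-0.5, 4.2, 5.5]
position: [525.4, -97.6, 8.0]
wrist_force: [-1.3, 4.7, 5.7]
```

```bash
python3 -m crank '[{"linear":[-0.001,0,0],"delta_rot":[0,0,0],"claw":0.03},{"linear":[-0.001,0,0],"delta_rot":[0,0,0],"claw":0.03}]'| grep -E "pos|wrist"
python3 -m crank '[{"linear":[-0.001,0,0],"delta_rot":[0,0,0],"claw":0.03},{"linear":[-0.001,0,0],"delta_rot":[0,0,0],"claw":0.03}]'| grep -E "pos|wrist"
```

```text
position: [525.4, -99.6, 7.9]
wrist_force: [-0.3, 4.6, 4.9]
position: [525.5, -101.6, 8.0]
wrist_force: [-1.0, 4.5, 5.8]
```

```bash
python3 -m crank '[{"linear":[-0.001,0,0],"delta_rot":[0,0,0],"claw":0.03},{"linear":[-0.001,0,0],"delta_rot":[0,0,0],"claw":0.03},{"linear":[-0.001,0,0],"delta_rot":[0,0,0],"claw":0.03}]'| grep -E "pos|wrist"
python3 -m crank '[{"linear":[-0.001,0,0],"delta_rot":[0,0,0],"claw":0.03},{"linear":[-0.001,0,0],"delta_rot":[0,0,0],"claw":0.03}]'| grep -E "pos|wrist"
```

```text
position: [525.6, -104.4, 8.0]
wrist_force: [-0.3, 6.5, 5.8]
position: [525.5, -106.1, 8.0]
wrist_force: [0.7, 9.5, 6.9]
```

```bash
python3 -m crank '[{"linear":[-0.001,0,0],"delta_rot":[0,0,0],"claw":0.03},{"linear":[-0.001,0,0],"delta_rot":[0,0,0],"claw":0.03}]'| grep -E "pos|wrist"
python3 -m crank '[{"linear":[-0.001,0,0],"delta_rot":[0,0,0],"claw":0.03}]'| grep -E "pos|wrist"
```

```text
position: [525.5, -107.7, 8.0]
wrist_force: [-0.5, 12.9, 7.0]
position: [525.5, -108.5, 7.9]
wrist_force: [-0.2, 14.0, 7.9]
```

```bash
python3 -m crank '[{"linear":[-0.001,0,0],"delta_rot":[0,0,0],"claw":0.03},{"linear":[-0.001,0,0],"delta_rot":[0,0,0],"claw":0.03},{"linear":[0,0,0],"delta_rot":[0,0,0],"claw":0.03}]'| grep -E "pos|wrist"
```

```text
position: [525.5, -110.2, 7.9]
wrist_force: [-0.5, 17.4, 8.5]
```

```bash
python3 -m crank '[{"linear":[0.0004,0,0],"delta_rot":[0,0,0],"claw":0.03},{"linear":[0.0004,0,0],"delta_rot":[0,0,0],"claw":0.03},{"linear":[0,0,0],"delta_rot":[0,0,0],"claw":0.03}]'| grep -E "pos|wrist"
python3 -m crank '[{"linear":[0,0,0],"delta_rot":[0,0,0],"claw":0.045},{"linear":[0,0,0],"delta_rot":[0,0,0],"claw":0.06},{"linear":[0,0,0],"delta_rot":[0,0,0],"claw":0.075},{"linear":[0,0,0],"delta_rot":[0,0,0],"claw":0.0854},{"linear":[0,0,0],"delta_rot":[0,0,0],"claw":0.0854}]'
```

```text
position: [525.5, -110.1, 7.9]
wrist_force: [-1.7, 8.7, 7.7]
time: 12.15
position: [525.7, -110.9, 7.7]
ee_rot: [-2.187, -2.255, 0.0]
wrist_force: [0.8, -0.2, 0.2]
width: 85.5
finger_force: 0.0
```

Released. Now straight up, then back along +y for a look.

```bash
python3 -m crank '[{"linear":[0,0,-0.015],"delta_rot":[0,0,0],"claw":0.0854},{"linear":[0,0,-0.03],"delta_rot":[0,0,0],"claw":0.0854},{"linear":[0,0,-0.035],"delta_rot":[0,0,0],"claw":0.0854},{"linear":[0,0,-0.035],"delta_rot":[0,0,0],"claw":0.0854},{"linear":[0,0,-0.035],"delta_rot":[0,0,0],"claw":0.0854}]'| grep -E "pos|wrist"
python3 -m crank '[{"linear":[0.03,0,-0.02],"delta_rot":[0,0,0],"claw":0.0854},{"linear":[0.04,0,0],"delta_rot":[0,0,0],"claw":0.0854},{"linear":[0.04,0,0],"delta_rot":[0,0,0],"claw":0.0854},{"linear":[0.04,0,0],"delta_rot":[0,0,0],"claw":0.0854},{"linear":[0.04,0,0],"delta_rot":[0,0,0],"claw":0.0854}]'| grep -E "pos|wrist"
python3 -m crank '[{"linear":[0.035,0,0],"delta_rot":[0,0,0],"claw":0.0854},{"linear":[0.035,0,0],"delta_rot":[0,0,0],"claw":0.0854},{"linear":[0.035,0,0],"delta_rot":[0,0,0],"claw":0.0854},{"linear":[0,0,0],"delta_rot":[0,0,0],"claw":0.0854},{"linear":[0,0,0],"delta_rot":[0,0,0],"claw":0.0854}]'| grep -E "pos|wrist"
python3 - <<'E'
from h import *
t=r.capture('top');s=r.capture('side')
up=lambda i,x,y,w,h,k:cv2.resize(i[y:y+h,x:x+w],None,fx=k,fy=k,interpolation=cv2.INTER_CUBIC)[:,:,::-1]
cv2.imwrite('pics/n4.png',np.hstack([up(t,300,160,66,60,6),up(s,260,112,66,60,6)]))
E
```

```text
position: [525.3, -110.7, 159.2]
wrist_force: [1.0, -0.6, -0.6]
position: [519.7, 80.7, 178.2]
wrist_force: [0.7, -0.2, 0.7]
position: [516.6, 185.7, 177.7]
wrist_force: [-0.2, -0.9, -0.9]
```

View pics/n4.png

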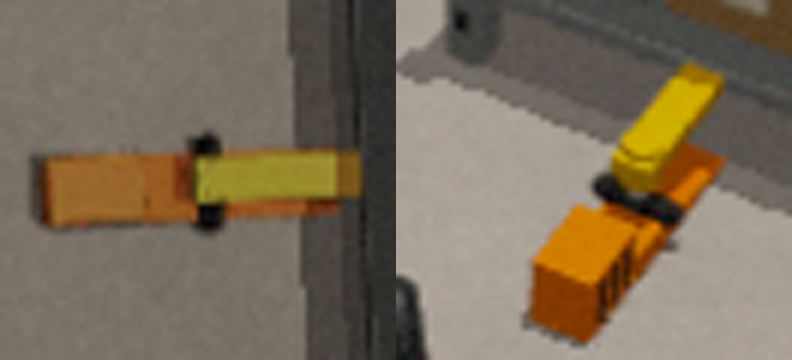

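The wedge sits under the foot and is square to the beam. In the top crop the block is at (97,190), and the foot bar runs from (205,134) to (207,232). I'll check its position numerically.

Run:
```python
from h import *
f=lambda pts:[(300+x/6-.42,160+y/6-.42) for x,y in pts]
b=plane("top",f([(47,157),(142,155),(145,221),(48,226)]),45); print("block",b.mean(0))
ft=plane("top",f([(205,134),(207,232)]),25).mean(0); print("foot",ft)
a=np.radians(-88.2);u=np.array([np.cos(a),np.sin(a)])
d=ft-b.mean(0); print("ahead",d@u,"lat",u[0]*d[1]-u[1]*d[0])
t=plane("top",f([(230,219),(330,214)]),10); e=t[1]-t[0]; print("yaw",np.degrees(np.arctan2(e[1],e[0])))
```

```text
block [ 523.72884453 -109.40646003]
foot [ 527.73895043 -170.76841399]
ahead 61.45763601540671 lat 2.080701605599187
yaw -87.78724440203109
```

```bash
python3 -c "
from workcell import r
print(r.close_job())"
```

```text
the job is handed in; nothing more can be done
None
```

The orange wedge is jammed under the middle of the foot at an estimated load of about 9 N, worked out from how far I pushed it past first contact. It is about 2 mm off centre and square to within about a degree. After I let go it stayed in place, and the job is handed in with the arm clear, though the other items got no separate final check.

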